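# Gauge the clay mill's tapering throat with a spacer blade

### The arm

A 6-joint arm with a two-finger parallel gripper is mounted at the origin on the work surface. World frame = base frame: x ahead of the robot, y to its left, z up, the work surface at z = 0. Lengths are in m, angles in rad, forces in N, time in s.
With the tool pointing down it reaches from about 0.35 to 0.775 m from the base axis. Payload 7.3 kg.
Tool frame: the origin (TCP) lies between the finger pads; the fingertips stand manip.tip_extent ahead of it and the grasp point (between the pads) lies 8 mm behind it (manip.tip_extent is the distance from the TCP to the fingertips, in m); z points along the fingers, y is the line along which they close (so a half turn about z gives the same grasp; the last joint's range is limited). The gripper opens to 92 mm and grips with 3 to 60 N. Pads are 19 mm wide; open, the fingers measure 130 mm over their backs; the gripper's body (75 mm by 190 mm) begins 47 mm behind the grasp point.
Start: joints at [1.105, 0.342, 1.524, -0, 1.275, -0.146], TCP at [0.165, 0.498, 0.238] pointing down, gripper open.
Joint ranges: [-2.53, 2.53], [-0.77, 2.02], [0.04, 2.7], [-1, 4.14], [0.28, 2.66], [-3.11, 3.11]. Speed limits (rad/s): [2.57, 2.57, 3.14, 3.14, 3.14, 3.14].

### API

Orientations are given as a rotation vector (axis times angle).
In Python, from station import manip gives the robot as it stands. The module is installed in compiled form; this text tells all that it offers.
- The arm moves only by the tool jog_arm, never from a script. Its argument "steps" is one flat list of numbers, 4 for each row, row after row: the shift along the tool's x, y, z in units of 75 mm (1.0 is 75 mm), then the turn about the tool's z in units of 30 degrees (1.0 is 30 degrees). In form: [x, y, z, spin, x, y, z, spin, ...]. A call has 1 to 20 rows; each row shifts and turns the commanded pose from where the row before left it, along the tool's axes as they then stand; what a row does not reach is not made up. A row lasts 1/8 s, in which the tool goes at most 62.5 mm and 10.7 degrees, less where a joint would pass 70% of its speed; a pose out of reach is approached as far as the arm can. A call with a number of a shift or a turn outside -1 to 1 is refused whole. A call with a gripper value outside its range is refused whole. "hand" is the opening in per cent of the stroke, from 0 (shut) to 100 (fully open), set as the call begins (left out, the last holds). The fingers move at their own pace and stop on an object; the grip force is fixed at half the most. Time passes only in rows, so rows that do not move let the fingers close. It gives the time, the measured TCP pose, the force, the opening and the grip force at its end, in the units of the state.
- manip.get_obs(): the state, without advancing time (a new reading comes with each control period).
- manip.get_image(name): name is "scene" or "top" or "wrist"; returns the picture (400x640x3 uint8, blue, green, red); there is no depth.
- manip.camera_params(name): a dict with "fx", "fy", "cx", "cy" (pixels), "k1" (the pictures are not rectified: a ray, as slopes to the right and down, at radius r is drawn at 1 + k1 r^2 times it, then the intrinsics apply), "R" (3x3) and "t" (3): a world point X has camera coordinates R X + t. Camera axes: x right, y down, z forward; pixel columns grow to the right and rows downward; lengths in m; the calibration is good to about 2 mm. A picture is of the moment at which its call begins: read the wrist's pose just before it. camera_params takes no time and is no camera call; for the wrist camera it gives the pose at the moment of the call.
- manip.finish_job(): hands the job in; it is judged then, once.
The state is a dict: "clock": time; "qpos": joint angles; "joint_vel": joint speeds; "effort": joint torques, N m; "tool_pos": TCP position; "tool_rot": TCP orientation; "force": force on the tool from outside, world axes, zero at the start; "moment": the same for the moment, N m; "gripper_width": finger opening in m; "grasp_force": force on a finger pad.
Only numpy, scipy, OpenCV 4.12 (cv2) and the standard library are available. Lean on these libraries where they do the work, as an engineer would, in place of code of your own. Each camera call takes 0.05 s, during which the arm holds its last target. There are 200 camera calls.

### The job

Take the steel spacer blade with the square wooden handle out of the rack and lower it into the clay mill's feed slot at the wide end, away from the crank, until its handle sits on the guard. Then slide it along the slot towards the narrow end until the hidden cheeks take hold of it with a light, steady drag of about 8 N, never forcing it, and let go so that it stays pinched there upright, still fully down, marking where the throat closes to its thickness. Leave everything else where it is.

Things in the scene. Friction and masses are not known exactly. Their poses are not given: they have to be found in the camera images.
- mill: Grey clay mill fixed to the table, 150 mm wide (x), 300 mm long (y -170 to +130), 90 mm high; its top is a flat steel guard with a slot 15 mm wide (across x), 200 mm long (y -100 to +100). Origin on the table under the slot's middle, z up. The +y end is the wide end, the -y end (crank handle) the narrow end. Bed under the slot at z = 12 mm.
- throat (a point): Slot's middle at the guard's top (z = 90 mm). Unseen 15 to 65 mm below, two steel cheeks form a V about the slot's centre line; their gap narrows 0.08 mm per mm towards -y. A centred blade's leading edge first touches both anywhere from y = -40 to +40 mm, unknown beforehand; before that it runs free.
- slot_wide (a point): On the slot's centre line at the guard's top (z = 90 mm), 75 mm from the slot's middle towards the wide end: lower the blade's middle in here; it is free there. Each cheek is sprung at 8 N/mm and its squeeze grows 0.32 N per mm of travel past first touch. A blade held off the centre line feels a sideways force of 8 N/mm per touching cheek, towards the centre.
- slot_narrow (a point): On the slot's centre line at the guard's top, 85 mm from the slot's middle towards the narrow end. The blade is slid from slot_wide towards it. The drag felt along the slot is about equal to the squeeze of one cheek (0.8 to 1.2 of it, as friction varies), so 8 N comes some 20 to 32 mm past first touch. When let go, the blade stays pinched.
- blade: The blade to use: steel plate 6 mm thick (x), 30 mm wide (y), 70 mm long (z 0-70), upright under a square-edged wooden handle 30 (x) by 36 (y) by 45 mm (z 70-115). Origin at the centre of its foot, z up; 90 to 150 g. It hangs in one of the rack's slits, handle resting on the rack's top. In the mill its x goes across the slot, either way round; handle on the guard = origin 20 mm above the table.
- blade_grip (a point): Middle of the square handle, 94.5 mm above the blade's foot, the place to grasp from above (30 mm across the blade's thickness).
- blade_round: Another spacer blade in the rack's other slit, 3 mm thick, with a lower round wooden handle (32 mm diameter, 28 mm tall); not to be used. Origin at the centre of its foot.
- rack: Plywood block fixed to the table, 70 mm (x) by 170 mm (y) by 85 mm high, with two slits 12 mm wide (x) and 42 mm and more long (y) at y = -45 and +45 mm, open at the top and 77 mm deep. Origin at the centre of its underside.
- tumbler: Bystander: open steel cup, 60 mm across, 95 mm high.
- bisque_bowl: Bystander: terracotta bowl, 110 mm across, 50 mm high.
- glaze_jar: Bystander: white jar, 60 mm across, 85 mm high.
- rolling_pin: Bystander: wooden rolling pin lying, 300 mm long, 42 mm thick.
- modelling_spatula: Bystander: spatula lying flat, 200 mm long.
- calculator: Bystander: flat black calculator, 75 x 120 x 18 mm.

How it is judged:
By the outcome, as a careful person would: the job done as asked, in the order asked, and still so for the second after the job is handed in, with the robot touching nothing.
It also fails if it takes over 64 s, if anything falls off the work surface, if the arm or the gripper's body presses on something with over 40 N, if the wrist force passes 120 N, or if a joint passes its speed limit or range.

## Working session

There is one attempt and no reset: what is moved stays moved. The work goes in short steps, Python scripts to look and compute and a tool call to move; the robot and the scene stay as the last step left them, time stands still between calls to the robot, and variables do not carry over. Pictures are saved under pics/ and viewed, at most 10 in all, crops included, and the job is handed in when it is done.

Besides the shell and the picture viewer there is one more tool, called after "Emit:" as name(argument=value, ...) on one line, values as JSON. jog_arm: Moves the arm, as the interface text tells. Shifts and turns lie within -1 to 1; 1 stands for 75 mm of shift or 30 degrees of turn. Its arguments: {"type":"object","properties":{"steps":{"type":"array"},"hand":{"type":"number"}},"required":["steps"]}

```bash
mkdir -p pics; python3 - <<'E'
from station import manip
import cv2
print(manip.get_obs(), manip.tip_extent)
for n in ("scene","top"):
    im=manip.get_image(n); cv2.imwrite(f"pics/{n}0.png",im); print(n,manip.camera_params(n))
E
```

```text
{'clock': 0.0, 'qpos': array([ 1.10498223e+00,  3.42740771e-01,  1.52503758e+00, -2.01681268e-05,
        1.27540798e+00, -1.45993306e-01]), 'joint_vel': array([-0.00016543,  0.00067113,  0.00059841, -0.0002218 , -0.00054085,
        0.00072308]), 'effort': array([-1.28768079e-04, -4.31238627e+01, -2.44219798e+01,  7.17758643e-02,
        5.57766692e-02, -1.29798273e-04]), 'tool_pos': array([0.16485612, 0.49801993, 0.23702842]), 'tool_rot': array([-5.00152229e-01, -3.10105573e+00,  2.39589402e-03]), 'force': array([-0.11939503, -0.20307867, -0.71313743]), 'moment': array([-0.00414564,  0.03127321, -0.02194692]), 'grasp_force': 0.0, 'gripper_width': 0.09204514664702357} 0.011
scene {'fx': 478.26201442053383, 'fy': 478.26201442053383, 'cx': 320.548567703798, 'cy': 199.02673767570732, 'k1': -0.032371133644819826, 'R': array([[-0.83294126,  0.55303509,  0.01900148],
       [ 0.40549295,  0.63336987, -0.659104  ],
       [-0.3765426 , -0.54128994, -0.75181172]]), 't': array([ 0.45660922, -0.18182451,  1.34581133])}
top {'fx': 475.6603020231681, 'fy': 475.6603020231681, 'cx': 315.0614265530411, 'cy': 203.8884670074752, 'k1': -0.06581196426197443, 'R': array([[ 3.49133499e-02, -9.99390342e-01, -5.00335585e-05],
       [-9.76828114e-01, -3.41145685e-02, -2.11288976e-01],
       [ 2.11158455e-01,  7.42568014e-03, -9.77423637e-01]]), 't': array([-0.01857617,  0.58210187,  1.08045105])}
```

View pics/top0.png

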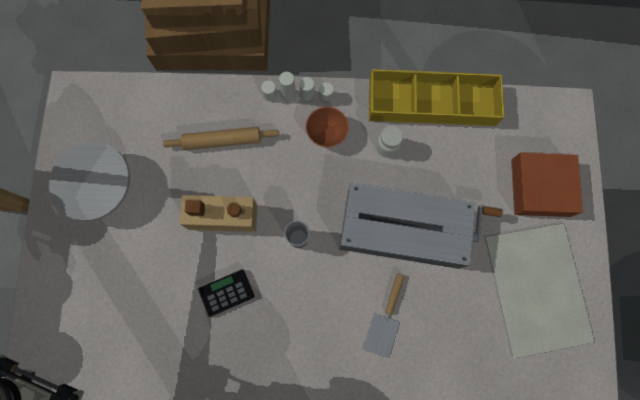

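View pics/scene0.png

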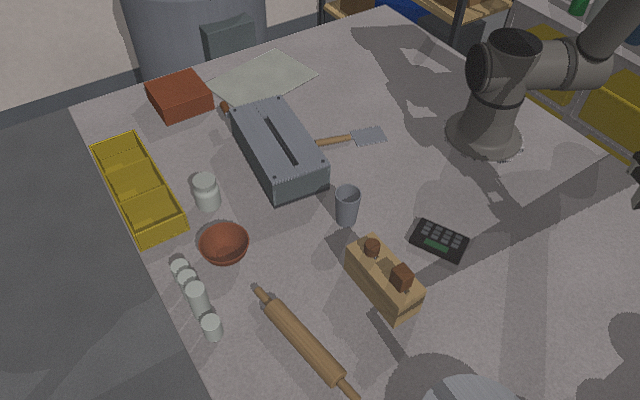

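The top view shows the square handle at about (194,207), the round one at (234,210), the mill slot from (360,216) to (443,229), and the crank at (491,212) on the right, which is the narrow end. The scene view shows the square handle at (401,277), taller than the round one at (372,247).

```bash
cat > cam.py <<'E'
import numpy as np, cv2
from station import manip
from scipy.spatial.transform import Rotation as Rot
def ray(P,uv):
    K=np.array([[P['fx'],0,P['cx']],[0,P['fy'],P['cy']],[0,0,1]])
    n=cv2.undistortPoints(np.float64(uv).reshape(-1,1,2),K,np.float64([P['k1'],0,0,0])).reshape(-1,2)
    return -P['R'].T@P['t'], np.c_[n,np.ones(len(n))]@P['R']
def onplane(P,uv,z):
    c,d=ray(P,uv); return c+d*((z-c[2])/d[:,2])[:,None]
def proj(P,X):
    K=np.array([[P['fx'],0,P['cx']],[0,P['fy'],P['cy']],[0,0,1]])
    return cv2.projectPoints(np.float64(X).reshape(-1,1,3),cv2.Rodrigues(P['R'])[0],P['t'],K,np.float64([P['k1'],0,0,0]))[0].reshape(-1,2)
def biggest(mask,box):
    m=np.zeros_like(mask); x0,y0,x1,y1=box; m[y0:y1,x0:x1]=mask[y0:y1,x0:x1]
    cs,_=cv2.findContours(m,cv2.RETR_EXTERNAL,cv2.CHAIN_APPROX_NONE)
    return max(cs,key=cv2.contourArea).reshape(-1,2)
def rect(P,c,z):
    w=onplane(P,c,z)[:,:2]; return cv2.minAreaRect(np.float32(w*1000))
E
python3 - <<'E'
from cam import *
im=cv2.imread('pics/top0.png'); P=manip.camera_params('top')
g=cv2.cvtColor(im,cv2.COLOR_BGR2GRAY); hsv=cv2.cvtColor(im,cv2.COLOR_BGR2HSV)
slot=biggest((g<55).astype(np.uint8),(350,205,450,240)); print('slot',rect(P,slot,.09),cv2.boundingRect(slot))
print(hsv[207,194],hsv[220,215],hsv[225,390],hsv[260,300])
m=((hsv[...,1]>110)&(hsv[...,2]<130)).astype(np.uint8)
h=biggest(m,(180,195,222,222)); print('handle',rect(P,h,.13),cv2.boundingRect(h))
r=biggest((hsv[...,1]>70).astype(np.uint8),(170,185,262,240)); print('rack',rect(P,r,.085),cv2.boundingRect(r))
def up(x0,y0,x1,y1,s): return cv2.resize(im[y0:y1,x0:x1],None,fx=s,fy=s,interpolation=cv2.INTER_CUBIC)
a=up(170,185,270,240,6);b=up(335,175,510,275,4)
c=np.zeros((a.shape[0]+min(270,b.shape[0]),700,3),np.uint8);c[:330,:600]=a;c[330:]=b[60:330]
cv2.imwrite('pics/z1.png',c)
for k,z in((194,.13),):pass
E
```

```text
slot ((540.5375366210938, -197.36087036132812), (193.56407165527344, 12.30475902557373), 82.70582580566406) (359, 213, 83, 18)
[ 13 152  84] [ 19  96 143] [105  17 117] [ 12   9 136]
handle ((549.9296875, 273.9090881347656), (34.68639373779297, 44.38850784301758), 2.0455291271209717) (185, 200, 20, 16)
rack ((548.2039184570312, 229.2856903076172), (179.4375457763672, 81.45328521728516), 89.92505645751953) (180, 195, 77, 37)
```

View pics/z1.png

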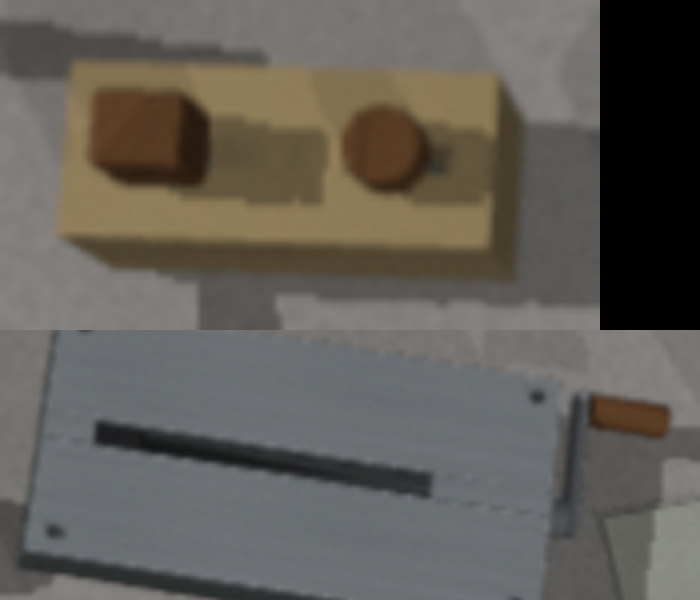

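The zoom shows the square handle's top face centred at about pixel (193,207). The rack is nearly aligned with the world axes. The mill is turned a few degrees, with its slot ends at about (359,216) and (442,228).

```bash
python3 - <<'E'
from cam import *
np.set_printoptions(precision=4,suppress=True)
P=manip.camera_params('top'); o=manip.get_obs()
z=lambda u,v:(170+u/6-.4,185+v/6-.4)
q=onplane(P,[z(90,92),z(182,92),z(182,172),z(93,172)],.13); print('handle top',q,q.mean(0))
q=onplane(P,[z(74,62),z(500,74),z(490,250),z(60,234)],.085); print('rack top',q,q.mean(0))
s=lambda u,v:(335+u/4-.4,175+(v-330+60)/4-.4)
q=onplane(P,[s(95,421),s(433,473),s(430,497),s(95,444)],.09); print('slot',q,q.mean(0))
a=(q[1]+q[2]-q[0]-q[3])/2; print('narrow dir deg',np.degrees(np.arctan2(a[1],a[0])),np.linalg.norm(a))
R=Rot.from_rotvec(o['tool_rot']).as_matrix(); print(R)
W=manip.camera_params('wrist'); print(W)
print('cam in tool',R.T@(-W['R'].T@W['t']-o['tool_pos']), W['R']@R)
E
```

```text
handle top [[0.5666 0.2978 0.13  ]
 [0.5678 0.2627 0.13  ]
 [0.5371 0.26   0.13  ]
 [0.5359 0.2938 0.13  ]] [0.5518 0.2786 0.13  ]
rack top [[0.5882 0.3184 0.085 ]
 [0.5892 0.1489 0.085 ]
 [0.5189 0.1484 0.085 ]
 [0.5191 0.3174 0.085 ]] [0.5538 0.2333 0.085 ]
slot [[ 0.5597 -0.1002  0.09  ]
 [ 0.5356 -0.298   0.09  ]
 [ 0.5214 -0.2959  0.09  ]
 [ 0.5461 -0.1004  0.09  ]] [ 0.5407 -0.1986  0.09  ]
narrow dir deg -97.06366434802857 0.19816109657570266
[[-0.9493  0.3144 -0.0006]
 [ 0.3144  0.9493 -0.0012]
 [ 0.0002 -0.0013 -1.    ]]
{'fx': 325.08699586619963, 'fy': 325.08699586619963, 'cx': 317.3290967178819, 'cy': 201.9255868768471, 'k1': 0.019084375552719402, 'R': array([[ 0.314 ,  0.9494, -0.0008],
       [ 0.913 , -0.3017,  0.2745],
       [ 0.2604, -0.0869, -0.9616]]), 't': array([-0.5256, -0.0354,  0.3895])}
cam in tool [ 0.0731  0.001  -0.1467] [[ 0.0004  1.     -0.0005]
 [-0.9615  0.0003 -0.2747]
 [-0.2747  0.0006  0.9615]]
```

Emit:
jog_arm(steps=[-0.727,-0.1445,-0.067,0,-0.727,-0.1445,-0.067,0,-0.727,-0.1445,-0.067,0,-0.727,-0.1445,-0.067,0,-0.727,-0.1445,-0.067,0,-0.727,-0.1445,-0.067,0,-0.727,-0.1445,-0.067,0,-0.727,-0.1445,-0.067,0,0,0,0,0.341,0,0,0,0.341,0,0,0,0.341,0,0,0,0.341,0,0,0,0.341,0,0,0,0.341,0,0,0,0.341,0,0,0,0])

```text
clock: 2.1
tool_pos: [0.5517, 0.2789, 0.2774]
tool_rot: [-2.218, -2.224, 0.001]
force: [0.2, 0.3, 0.5]
gripper_width: 0.0922
grasp_force: 0.0
```

```bash
python3 - <<'E'
from cam import *
np.set_printoptions(precision=4,suppress=True)
P=manip.camera_params('wrist'); im=manip.get_image('wrist'); cv2.imwrite('pics/w1.png',im)
np.save('w1.npy',P,allow_pickle=True)
print(proj(P,[[.5518,.2786,.13]]))
E
```

```text
[[316.1483 192.7584]]
```

View pics/w1.png

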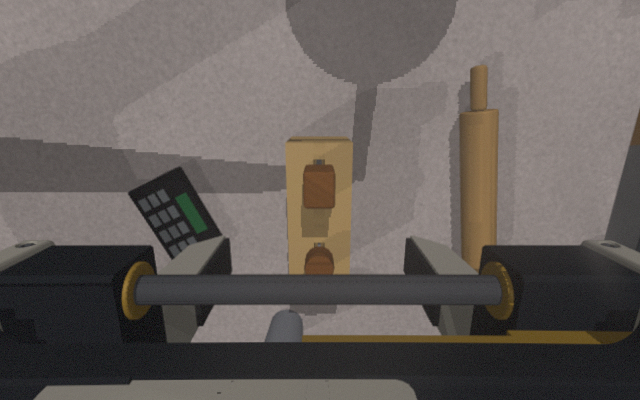

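The wrist view shows the square handle at columns 303–335 and rows about 164–208, right under the gripper's middle. The round handle is at (319,262).

```bash
python3 - <<'E'
from cam import *
np.set_printoptions(precision=4,suppress=True)
P=np.load('w1.npy',allow_pickle=True).item(); im=cv2.imread('pics/w1.png'); hsv=cv2.cvtColor(im,cv2.COLOR_BGR2HSV)
m=((hsv[...,0]<16)&(hsv[...,1]>120)).astype(np.uint8); c=biggest(m,(295,155,345,215)); print(cv2.boundingRect(c),cv2.minAreaRect(c))
print([tuple(hsv[v,319]) for v in range(156,214,4)])
for z in(.13,.085): print(onplane(P,[(303,180),(335,180),(319,164),(319,168),(319,200),(319,208)],z))
r=((hsv[...,0]>=15)&(hsv[...,0]<26)&(hsv[...,1]>80)).astype(np.uint8); c=biggest(r,(270,130,370,250))
cols=[np.where(r[v,270:370])[0][[0,-1]]+270 for v in(150,180,215,230)]; print(cols)
print(onplane(P,[(a,v) for v,cc in zip((150,180,215,230),cols) for a in cc],.085)[:,0])
E
```

```text
(303, 165, 32, 43) ((318.5, 186.0), (42.0, 31.0), 90.0)
[(np.uint8(18), np.uint8(107), np.uint8(140)), (np.uint8(10), np.uint8(21), np.uint8(74)), (np.uint8(9), np.uint8(66), np.uint8(81)), (np.uint8(13), np.uint8(129), np.uint8(93)), (np.uint8(12), np.uint8(130), np.uint8(112)), (np.uint8(14), np.uint8(142), np.uint8(106)), (np.uint8(14), np.uint8(151), np.uint8(110)), (np.uint8(14), np.uint8(150), np.uint8(107)), (np.uint8(14), np.uint8(149), np.uint8(103)), (np.uint8(14), np.uint8(144), np.uint8(106)), (np.uint8(14), np.uint8(146), np.uint8(101)), (np.uint8(14), np.uint8(139), np.uint8(103)), (np.uint8(14), np.uint8(141), np.uint8(105)), (np.uint8(16), np.uint8(108), np.uint8(92)), (np.uint8(19), np.uint8(107), np.uint8(107))]
[[0.5396 0.2907 0.13  ]
 [0.5692 0.2908 0.13  ]
 [0.5543 0.3056 0.13  ]
 [0.5544 0.3019 0.13  ]
 [0.5545 0.2716 0.13  ]
 [0.5545 0.2637 0.13  ]]
[[0.5376 0.2811 0.085 ]
 [0.5717 0.2812 0.085 ]
 [0.5546 0.2983 0.085 ]
 [0.5546 0.294  0.085 ]
 [0.5548 0.259  0.085 ]
 [0.5548 0.25   0.085 ]]
[array([286, 352]), array([286, 351]), array([287, 350]), array([288, 349])]
[0.5203 0.5887 0.5195 0.5887 0.5197 0.5888 0.5204 0.5883]
```

Emit:
jog_arm(steps=[0.013,0.031,0.7,0,0,0,0.7,0,0,0,0.6,0,0,0,0.2,0,0,0,0.133,0,0,0,0,0,0,0,0,0])

```text
clock: 3.02
tool_pos: [0.5551, 0.2803, 0.1046]
tool_rot: [2.219, 2.222, 0.004]
force: [0.0, -0.2, 0.2]
gripper_width: 0.0918
grasp_force: 0.0
```

Emit:
jog_arm(hand=0, steps=[0,0,0,0,0,0,0,0,0,0,0,0,0,0,0,0,0,0,0,0,0,0,0,0,0,0,0,0,0,0,0,0])

```text
clock: 4.03
tool_pos: [0.5541, 0.28, 0.1029]
tool_rot: [-2.22, -2.223, 0.0]
force: [0.0, 0.2, 0.5]
gripper_width: 0.0298
grasp_force: 30.0
```

Emit:
jog_arm(steps=[0,0,-0.1,0,0,0,-0.2,0,0,0,-0.5,0,0,0,-0.6,0,0,0,-0.3,0,0,0,0,0,0,0,0,0])

```text
clock: 4.9
tool_pos: [0.5536, 0.2798, 0.2296]
tool_rot: [-2.22, -2.222, 0.002]
force: [0.8, 0.2, -1.1]
gripper_width: 0.0297
grasp_force: 30.0
```

Emit:
jog_arm(steps=[-0.3,-0.027,0,0,-0.7,-0.027,0,0,-0.733,-0.027,0,0,-0.733,-0.027,0,0,-0.733,-0.027,0,0,-0.733,-0.027,0,0,-0.733,-0.027,0,0,-0.733,-0.027,0,0,-0.733,-0.027,0,0,-0.7,-0.027,0,0,-0.3,0,0,0.235,0,0,0,0,0,0,0,0,0,0,0,0])

```text
clock: 6.65
tool_pos: [0.5347, -0.2536, 0.2302]
tool_rot: [-2.349, -2.084, -0.0]
force: [0.9, 0.5, -1.4]
gripper_width: 0.0302
grasp_force: 30.0
```

```bash
python3 - <<'E'
from cam import *
np.set_printoptions(precision=4,suppress=True)
o=manip.get_obs();print(o['tool_pos'],o['tool_rot'],o['force'],o['gripper_width'],Rot.from_rotvec(o['tool_rot']).as_matrix())
P=manip.camera_params('wrist'); im=manip.get_image('wrist'); cv2.imwrite('pics/w2.png',im)
np.save('w2.npy',P,allow_pickle=True)
E
```

```text
[ 0.5347 -0.2536  0.2302] [-2.3494 -2.0845 -0.0002] [ 0.9476  0.4591 -1.4447] 0.030202340440480025 [[ 0.1191  0.9929 -0.0005]
 [ 0.9929 -0.1191  0.0007]
 [ 0.0006 -0.0006 -1.    ]]
```

View pics/w2.png

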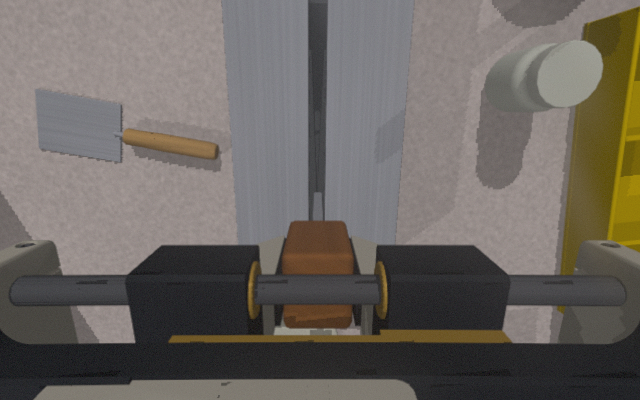

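The wrist view shows the slot as a dark strip at about columns 308–328, rows 0–190. Below it is the held blade's edge at about (318,205), under the handle at (318,240).

```bash
python3 - <<'E'
from cam import *
np.set_printoptions(precision=4,suppress=True)
P=np.load('w2.npy',allow_pickle=True).item(); im=cv2.imread('pics/w2.png'); g=cv2.GaussianBlur(cv2.cvtColor(im,cv2.COLOR_BGR2GRAY),(1,5),0).astype(float)
L=[];Rr=[]
for v in range(12,185,4):
    d=np.diff(g[v,295:342]); a,b=d.argmin(),d.argmax()
    l=295+np.where(d<-12)[0][:1]+1-.5; r=295+np.where(d>12)[0][-1:]+1-.5
    if len(l) and len(r): L.append((l[0],v)); Rr.append((r[0],v))
L=onplane(P,L,.09);Rr=onplane(P,Rr,.09)
for n,A in(('L',L),('R',Rr)):
    p=np.polyfit(A[:,1],A[:,0],1); res=A[:,0]-np.polyval(p,A[:,1]); k=abs(res)<.0015; p=np.polyfit(A[k,1],A[k,0],1)
    print(n,len(A),k.sum(),'res',res[k].std(),'deg',np.degrees(np.arctan(p[0])),'x at -.1242:',np.polyval(p,-.1242),'at -.1986',np.polyval(p,-.1986), A[[0,-1],1])
print([im[v,318].mean().round() for v in range(0,12)], onplane(P,[(318,2)],.09))
for v in(196,202,208,214): print(v,g[v,306:332].astype(int))
print('tool axis proj',proj(P,[[.5347,-.2536,.2302-.0879+a] for a in(0,.03,.07)]))
# mill outer edges
for v in(60,120,180):
    d=abs(np.diff(g[v])); print(v,[i for i in np.where(d>14)[0] if 215<i<425])
E
```

```text
L 44 44 res 0.00020527519681439273 deg 7.167363037390351 x at -.1242: 0.5431455636989312 at -.1986 0.5337897111055054 [-0.1062 -0.2427]
R 44 44 res 0.00023523484290963236 deg 7.174774033199744 x at -.1242: 0.5591488646763586 at -.1986 0.5497832363842575 [-0.108  -0.2447]
[np.float64(83.0), np.float64(83.0), np.float64(85.0), np.float64(72.0), np.float64(65.0), np.float64(68.0), np.float64(72.0), np.float64(67.0), np.float64(72.0), np.float64(69.0), np.float64(71.0), np.float64(71.0)] [[ 0.5546 -0.1003  0.09  ]]
196 [125 121  90  67  69  68  71  78 103 107 106 107 106 109 106  97  71  69
  85 119 129 127 127 126 128 128]
202 [125 122  95  71  70  66  73  84 105 107 105 105 107 107 108 101  75  69
  87 122 130 127 127 128 128 127]
208 [127 122  97  64  69  70  76  94 105 107 106 106 106 106 108 104  85  68
  82 123 128 125 126 127 129 127]
214 [126 120  96  61  68  69  79 103 107 106 106 105 107 107 108 108  96  68
  80 125 126 124 124 127 127 125]
tool axis proj [[315.8962 212.1167]
 [315.7018 225.7398]
 [315.3445 250.7579]]
60 [np.int64(307), np.int64(308), np.int64(326)]
120 [np.int64(307), np.int64(308), np.int64(325), np.int64(404)]
180 [np.int64(307), np.int64(308), np.int64(324), np.int64(325)]
```

Emit:
jog_arm(steps=[0,0,0,0.011,0.5,-0.005,0,0,0.7,-0.005,0,0,0.525,-0.005,0,0,0,0,0.3,0,0,0,0.2,0,0,0,0,0,0,0,0,0])

```text
clock: 7.7
tool_pos: [0.5502, -0.1271, 0.1934]
tool_rot: [2.359, 2.074, 0.001]
force: [0.1, 0.3, -2.0]
gripper_width: 0.0299
grasp_force: 30.0
```

```bash
python3 - <<'E'
from cam import *
np.set_printoptions(precision=4,suppress=True)
o=manip.get_obs();print(o['tool_pos'],o['force'],o['moment'],Rot.from_rotvec(o['tool_rot']).as_matrix())
P=manip.camera_params('wrist'); im=manip.get_image('wrist'); s=manip.get_image('scene')
a=im[120:260,240:400]; b=s[80:220,210:370]
f=lambda q:cv2.resize(q,None,fx=3.5,fy=3.5,interpolation=cv2.INTER_CUBIC)
c=np.vstack([f(a)[:300],f(b)[:300]]) if 0 else cv2.resize(np.hstack([a,b]),(800,350),interpolation=cv2.INTER_CUBIC)
cv2.imwrite('pics/w3.png',c)
E
```

```text
[ 0.5502 -0.1271  0.1934] [ 0.0865  0.3476 -2.0243] [-0.0037  0.0958  0.0541] [[ 0.1281  0.9918  0.0008]
 [ 0.9918 -0.1281 -0.0003]
 [-0.0002  0.0008 -1.    ]]
```

View pics/w3.png

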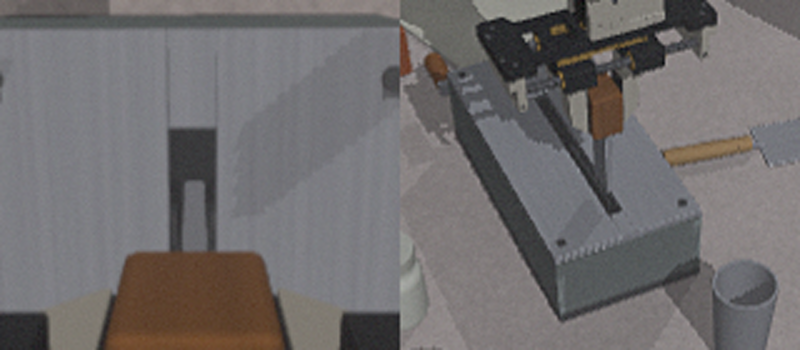

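The left crop shows the blade's foot at columns 183–206, between the slot edges at 169–215, about 0.7 mm off centre and clear of the slot end at row 128. The right crop shows it upright over the wide end.

Emit:
jog_arm(steps=[0.02,-0.008,0.2,0,0,0,0.3,0,0,0,0.3,0,0,0,0.2,0,0,0,0.1,0,0,0,0,0,0,0,0,0])

```text
clock: 8.68
tool_pos: [0.55, -0.125, 0.1111]
tool_rot: [2.358, 2.074, 0.001]
force: [0.1, 0.4, -1.5]
gripper_width: 0.0297
grasp_force: 30.0
```

Emit:
jog_arm(steps=[0,0,0.016,0,0,0,0.016,0,0,0,0,0,0,0,0,0])

```text
clock: 9.18
tool_pos: [0.5495, -0.1248, 0.1081]
tool_rot: [-2.359, -2.075, -0.0]
force: [0.2, -0.4, -1.4]
gripper_width: 0.0299
grasp_force: 30.0
```

Emit:
jog_arm(steps=[0,0,0.007,0,0,0,0,0,0,0,0,0])

```text
clock: 9.55
tool_pos: [0.5496, -0.1249, 0.1079]
tool_rot: [2.358, 2.075, 0.0]
force: [-2.5, 1.2, 4.6]
gripper_width: 0.0297
grasp_force: 30.0
```

Emit:
jog_arm(steps=[0,0,0.004,0,0,0,0,0,0,0,0,0])

```text
clock: 9.93
tool_pos: [0.5496, -0.1249, 0.1079]
tool_rot: [2.358, 2.075, 0.0]
force: [-3.3, 1.2, 7.0]
gripper_width: 0.0296
grasp_force: 30.0
```

Emit:
jog_arm(steps=[0,0,-0.006,0,0,0,0,0,0,0,0,0])

```text
clock: 10.3
tool_pos: [0.5496, -0.1249, 0.1079]
tool_rot: [2.358, 2.075, 0.0]
force: [-1.7, 0.5, 4.5]
gripper_width: 0.0303
grasp_force: 30.0
```

Emit:
jog_arm(steps=[-0.034,0,0,0,-0.034,0,0,0,-0.034,0,0,0,-0.034,0,0,0])

```text
clock: 10.8
tool_pos: [0.5486, -0.1349, 0.1079]
tool_rot: [2.358, 2.075, 0.002]
force: [1.0, 3.2, 5.0]
gripper_width: 0.03
grasp_force: 30.0
```

Emit:
jog_arm(steps=[-0.034,0,-0.006,0,-0.034,0,0,0,-0.034,0,0,0,-0.034,0,0,0])

```text
clock: 11.3
tool_pos: [0.5468, -0.1453, 0.1079]
tool_rot: [-2.358, -2.075, 0.0]
force: [-0.4, 0.7, 1.1]
gripper_width: 0.0301
grasp_force: 30.0
```

Emit:
jog_arm(steps=[-0.034,0,0,0,-0.034,0,0,0,-0.034,0,0,0])

```text
clock: 11.68
tool_pos: [0.5458, -0.1529, 0.1079]
tool_rot: [-2.358, -2.075, 0.0]
force: [-0.1, 0.0, -1.0]
gripper_width: 0.0296
grasp_force: 30.0
```

Emit:
jog_arm(steps=[-0.034,0,0.001,0,-0.034,0,0,0,-0.034,0,0,0,-0.034,0,0,0])

```text
clock: 12.18
tool_pos: [0.5446, -0.163, 0.1079]
tool_rot: [-2.359, -2.075, 0.0]
force: [0.6, 0.1, -0.7]
gripper_width: 0.0299
grasp_force: 30.0
```

Emit:
jog_arm(steps=[-0.034,0,0,0,-0.034,0,0,0,-0.034,0,0,0,-0.034,0,0,0])

```text
clock: 12.68
tool_pos: [0.5435, -0.1731, 0.1081]
tool_rot: [2.358, 2.075, 0.001]
force: [0.8, -0.1, -1.0]
gripper_width: 0.03
grasp_force: 30.0
```

Emit:
jog_arm(steps=[-0.034,0,0.002,0,-0.034,0,0,0,-0.034,0,0,0,-0.034,0,0,0])

```text
clock: 13.18
tool_pos: [0.5424, -0.1831, 0.108]
tool_rot: [2.358, 2.075, 0.001]
force: [3.0, 2.8, -1.0]
gripper_width: 0.0301
grasp_force: 30.0
```

Emit:
jog_arm(steps=[-0.034,0,0,0,-0.034,0,0,0,0,0,0,0])

```text
clock: 13.55
tool_pos: [0.5416, -0.1882, 0.1079]
tool_rot: [2.358, 2.075, 0.001]
force: [3.8, 1.7, -0.7]
gripper_width: 0.0301
grasp_force: 30.0
```

Emit:
jog_arm(steps=[0,0.005,0,0,-0.02,0,0,0,-0.02,0,0,0])

```text
clock: 13.92
tool_pos: [0.5414, -0.1906, 0.1079]
tool_rot: [-2.358, -2.075, -0.001]
force: [3.5, 5.2, 1.5]
gripper_width: 0.03
grasp_force: 30.0
```

Emit:
jog_arm(steps=[-0.02,0,0,0,-0.02,0,0,0])

```text
clock: 14.18
tool_pos: [0.5411, -0.1933, 0.108]
tool_rot: [-2.358, -2.075, -0.002]
force: [3.9, 7.1, 0.6]
gripper_width: 0.0299
grasp_force: 30.0
```

Emit:
jog_arm(steps=[0,0.004,-0.003,0,-0.02,0,0,0,-0.01,0,0,0])

```text
clock: 14.55
tool_pos: [0.5409, -0.1954, 0.108]
tool_rot: [-2.357, -2.074, -0.001]
force: [3.4, 6.1, -0.1]
gripper_width: 0.0297
grasp_force: 30.0
```

Emit:
jog_arm(steps=[0,0,0,0,0,0,0,0])

```text
clock: 14.8
tool_pos: [0.5409, -0.1955, 0.108]
tool_rot: [-2.357, -2.074, -0.001]
force: [3.2, 5.2, -0.6]
gripper_width: 0.0298
grasp_force: 30.0
```

Emit:
jog_arm(steps=[0,0.006,0,0,-0.02,0,0,0,-0.02,0,0,0])

```text
clock: 15.18
tool_pos: [0.5406, -0.1981, 0.108]
tool_rot: [-2.357, -2.073, -0.001]
force: [2.4, 7.0, 0.9]
gripper_width: 0.0298
grasp_force: 30.0
```

Emit:
jog_arm(steps=[-0.01,0.002,0,0,-0.01,0,0,0,-0.01,0,0,0])

```text
clock: 15.55
tool_pos: [0.5404, -0.2, 0.108]
tool_rot: [-2.356, -2.073, -0.001]
force: [2.9, 8.4, 2.1]
gripper_width: 0.0296
grasp_force: 30.0
```

Emit:
jog_arm(steps=[-0.01,0.003,-0.004,0,-0.01,0,0,0,-0.01,0,0,0])

```text
clock: 15.92
tool_pos: [0.5402, -0.2022, 0.108]
tool_rot: [-2.356, -2.073, -0.001]
force: [2.4, 7.7, 0.2]
gripper_width: 0.0297
grasp_force: 30.0
```

Emit:
jog_arm(steps=[-0.01,0.002,-0.002,0,-0.01,0,0,0,-0.01,0,0,0])

```text
clock: 16.3
tool_pos: [0.54, -0.2043, 0.108]
tool_rot: [-2.355, -2.072, -0.001]
force: [2.3, 8.3, 0.6]
gripper_width: 0.0298
grasp_force: 30.0
```

Emit:
jog_arm(steps=[-0.01,0.002,-0.001,0,-0.01,0,0,0,0,0,0,0,0,0,0.004,0,0,0,0.004,0,0,0,0,0])

```text
clock: 17.05
tool_pos: [0.5399, -0.2058, 0.1081]
tool_rot: [-2.356, -2.073, -0.001]
force: [0.5, 8.6, 4.3]
gripper_width: 0.0301
grasp_force: 30.0
```

```bash
python3 - <<'E'
from cam import *
np.set_printoptions(precision=4,suppress=True)
o=manip.get_obs();print(o['tool_pos'],o['force'],o['moment'],Rot.from_rotvec(o['tool_rot']).as_matrix())
im=manip.get_image('wrist'); s=manip.get_image('scene')
a=im[120:260,240:400]; b=s[80:220,210:370]
cv2.imwrite('pics/w4.png',cv2.resize(np.hstack([a,b]),(800,350),interpolation=cv2.INTER_CUBIC))
E
```

```text
[ 0.5399 -0.2058  0.1081] [0.4739 8.5703 4.348 ] [ 1.6504 -0.2855  0.0092] [[ 0.1272  0.9919 -0.0021]
 [ 0.9919 -0.1272  0.0033]
 [ 0.003  -0.0025 -1.    ]]
```

View pics/w4.png

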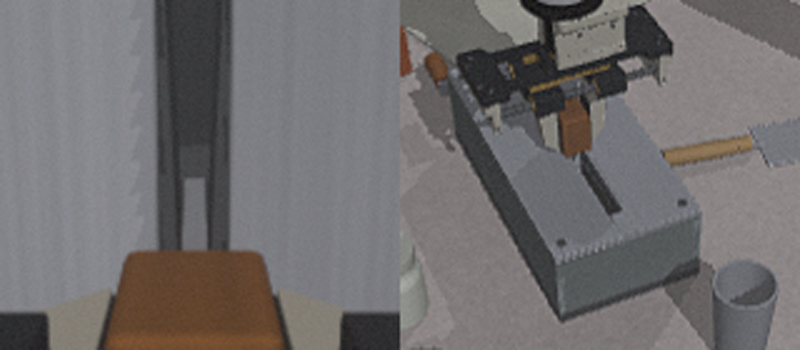

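The left crop shows the blade (columns 183–206) centred between the cheeks in the slot (155–232). The right crop shows the handle sitting on the guard, upright. I'm releasing it now.

Emit:
jog_arm(hand=70, steps=[0,0,0,0,0,0,0,0,0,0,0,0,0,0,0,0,0,0,0,0,0,0,0,0])

```text
clock: 17.9
tool_pos: [0.5407, -0.2077, 0.108]
tool_rot: [-2.359, -2.075, 0.0]
force: [-0.4, -0.0, -0.3]
gripper_width: 0.0645
grasp_force: 0.0
```

Emit:
jog_arm(steps=[0,0,-0.1,0,0,0,-0.2,0,0,0,-0.5,0,0,0,-0.6,0,0,0,-0.2,0,-0.5,0,0,0,-0.5,0,0,0,0,0,0,0,0,0,0,0])

```text
clock: 19.02
tool_pos: [0.5309, -0.2816, 0.2276]
tool_rot: [-2.358, -2.074, -0.0]
force: [0.2, -0.2, -0.1]
gripper_width: 0.0646
grasp_force: 0.0
```

```bash
python3 - <<'E'
from cam import *
np.set_printoptions(precision=4,suppress=True)
o=manip.get_obs();print(o['tool_pos'],o['force'],o['gripper_width'])
P=manip.camera_params('wrist'); im=manip.get_image('wrist'); s=manip.get_image('scene')
a=im[80:280,200:430]; b=s[80:220,210:371]
cv2.imwrite('pics/w5.png',np.hstack([cv2.resize(a,(402,350)),cv2.resize(b,(398,350))]))
hsv=cv2.cvtColor(im,cv2.COLOR_BGR2HSV); m=((hsv[...,0]<18)&(hsv[...,1]>110)).astype(np.uint8)
c=biggest(m,(230,60,410,240)); x,y,w,h=cv2.boundingRect(c); print(x,y,w,h,onplane(P,[(x,y+h/2),(x+w,y+h/2),(x+w/2,y),(x+w/2,y+h)],.135))
E
```

```text
[ 0.5309 -0.2816  0.2276] [ 0.2013 -0.2485 -0.0641] 0.06464193095484148
296 80 41 51 [[ 0.5269 -0.2031  0.135 ]
 [ 0.5556 -0.2067  0.135 ]
 [ 0.5434 -0.1882  0.135 ]
 [ 0.539  -0.2223  0.135 ]]
```

View pics/w5.png

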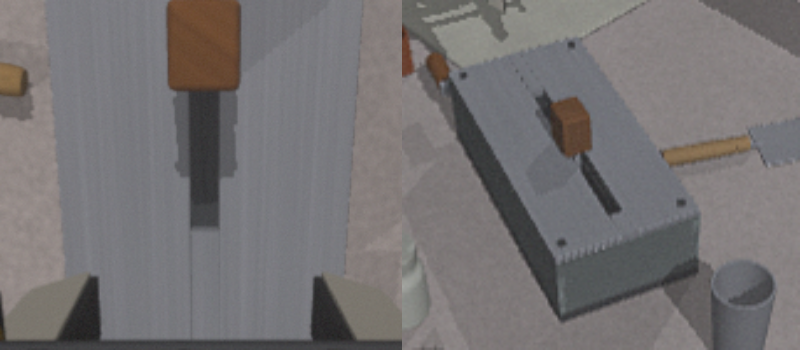

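Both crops show the blade standing upright and square in the slot at mid-length, with its handle on the guard and the gripper clear.

```bash
python3 -c "
from station import manip
print(manip.finish_job())"
```

```text
the job is handed in; nothing more can be done
None
```

The square-handled blade is pinched upright in the mill's slot with its handle on the guard; the last drag reading was about 8.5 N, of which roughly 1 N or more was guard friction, and the job was handed in at about 19 s with nothing else touched.

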